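# Wedge the mini lathe tight on the bench

## Robot

A 7-joint arm with a two-finger parallel gripper is mounted at the origin on the work surface. World frame = base frame: x ahead of the robot, y to its left, z up, the work surface at z = 0. Lengths are in m, angles in rad, forces in N, time in s.
With the tool pointing down it reaches from about 0.4 to 0.85 m from the base axis. Payload 4.5 kg.
Tool frame: the origin (TCP) lies midway between the tips of the shut fingers; the grasp point (between the pads) lies 19 mm behind it; z points along the fingers, y is the line along which they close (so a half turn about z gives the same grasp; the last joint's range is limited). The gripper opens to 88 mm and grips with 3 to 60 N. Pads are 18 mm wide; open, the fingers measure 123 mm over their backs; the gripper's body (75 mm by 187 mm) begins 45 mm behind the grasp point.
Start: joints at [-1.178, 0.689, -0.195, 1.565, 0.157, 0.902, -0.215], TCP at [0.219, 0.585, 0.239] pointing down, gripper open.
Joint ranges: [-3.01, 3.01], [-0.46, 2.08], [-1.47, 1.51], [0.13, 2.56], [-1, 4.14], [0.04, 2.09], [-2.66, 2.66]. Speed limits (rad/s): [2.57, 2.57, 3.14, 3.14, 3.14, 3.14, 3.14].

## Interface

Orientations are given as [roll, pitch, yaw] about the fixed x, y, z axes, in that order (R = Rz(yaw) Ry(pitch) Rx(roll)).
In Python, from plant import r gives the robot as it stands.
- The arm moves only by the tool jog_arm, never from a script. Its argument "targets" is a list of rows, each a list of 3 entries, a list of its own where there are three numbers: the shift along the tool's x, y, z in cm, then the turn about the tool's z in degrees, then the opening, from -1 (shut) to 1 (fully open), so that 0 is half open. A call has exactly 8 rows; each row is the pose to reach, as a shift and turn from the pose commanded when the call began, along the tool's axes at that moment; what a row does not reach only later rows make up. A row lasts 1/10 s, in which the tool goes at most 50 mm and 8.59 degrees, less where a joint would pass 70% of its speed; a pose out of reach is approached as far as the arm can. A call with a gripper value outside its range is refused whole. The fingers move at their own pace and stop on an object; "squeeze" is the grip in N (left out, the last holds). Time passes only in rows, so rows that repeat a pose let the fingers close, or fill a call up. It gives the time, the measured TCP pose, the force, the opening and the grip force at its end, in the units of the state.
- r.observe(): the state, without advancing time (a new reading comes with each control period).
- r.read_camera(name): name is "scene" or "top"; returns a dict with "frame" (420x560x3 uint8, red, green, blue), "fx", "fy", "cx", "cy" (pixels), "world_to_cam" (4x4, takes a point from world to camera coordinates). Camera axes: x right, y down, z forward; pixel columns grow to the right and rows downward; lengths in m; the calibration is good to about 2 mm. A picture is of the moment at which its call begins. There is no depth.
- r.job_done(): hands the job in; it is judged then, once.
The state is a dict: "time": time; "q": joint angles; "dq": joint speeds; "joint_efforts": joint torques, N m; "ee_pos": TCP position; "eef_rot": TCP orientation; "force": force on the tool from outside, world axes, zero at the start; "ft_torque": the same for the moment, N m; "gripper_width": opening from 0.0 (shut) to 1.0 (fully open); "finger_force": force on a finger pad.
Only numpy, scipy, OpenCV 4.12 (cv2) and the standard library are available. Lean on these libraries where they do the work, as an engineer would, in place of code of your own. Each camera call takes 0.05 s, during which the arm holds its last target. There are 200 camera calls.

## Task

The little lathe's plywood board sits loose between the two wooden cleats on the bench. Pick up the hammer and tap the wedge in with it, endways along the slanted cleat, in at least three separate light taps (drawing the hammer back between taps), until it stops advancing and the board is clamped tight; no heavy blows, and do not push the wedge with the gripper. Then lay the hammer down flat on the tool mat, without having knocked the lathe or moved the other things on the bench.

Things in the scene. Friction and masses are not known exactly. Their poses are not given: they have to be found in the camera images.
- hammer: Light joiner's hammer, 0.26 kg, lying on its side on the tool mat: straight wooden handle with a red end, 205 mm long, 18 mm thick between its flat upright sides, 26 mm high; steel head 85 mm long. Origin under the handle's middle line. x along the handle towards the head, y along the head away from the striking face (blows go along -y), z up.
- hammer_grip (a point): The place to grip: on the handle's middle line, half-way up (13 mm above what the hammer lies on), 50 mm from the head's middle, close to the centre of mass. Axes as the hammer's.
- hammer_face (a point): Centre of the round striking face, 26 mm across: 50 mm along +x and 42 mm along -y of the hammer from hammer_grip, at the same height. The other end of the head reaches 43 mm along +y.
- wedge: Pale waxed wooden wedge, loose, 0.08 kg, 160 mm long, 30 mm high, 12 mm wide at the thin end, 35 mm at the thick end (1 in 7), flat on the bench, thin end started between the board's far edge and the slanted cleat. Origin: mid-length, under its straight side. It slides loosely 10 to 50 mm (the gap differs), then shoves the board 1 to 2 mm over (4 to 12 N on the hammer), then stops dead.
- wedge_butt (a point): Centre of the wedge's flat thick end, the face to strike, 15 mm above the bench; tight, it stands 25 to 65 mm beyond the board's end. y points out of it (drive along -y), x away from the board, z up. Once it stops dead, a hammer force of 15 to 25 N leaves it tight; bring the hammer on slowly (about 0.05 m/s), over 70 N is a heavy blow. It stays where driven.
- lathe: Mini lathe, black and red, 125 mm high, on a loose plywood board 180 mm (x) by 260 mm (y) by 18 mm; 1.2 kg in all. Origin under the board's centre. y points to the tailstock end, where the wedge's thick end sticks out; the wedge bears on the +x edge. Cleats 28 mm high are screwed to the bench: a straight one along the -x edge, a slanted one outside the wedge, neither over 25 mm past the board's end.
- lathe_board (a point): Centre of the top face of the lathe's board, 18 mm above the bench; axes as the lathe's.
- mat_top (a point): Dark green rubber tool mat fixed on the bench, 320 mm (x) by 170 mm (y), 3 mm thick; this point is the centre of its top face.
- spanner_grip (a point): Steel spanner, 150 mm long and 8 mm thick, lying beyond the slanted cleat: leave alone. The point is on its shank.
- cup_mid (a point): Turned wooden knob, 44 mm across and 60 mm high, standing beyond the slanted cleat: leave alone. The point is its centre.
- parts_box_mid (a point): Clear plastic parts tray, 80 by 120 by 32 mm, beyond the slanted cleat: leave alone. The point is its centre.
- screwdriver_grip (a point): Red-handled screwdriver, 200 mm long, lying to the left of the tool mat: leave alone. The point is on its handle.
Not all that is in view belongs to the job. Of the things that look like the wedge, take the one that is farthest to the robot's left at the start.

How it is judged:
On the way, in this order (a step that is already met when the one before it is completed fails the run):
1. first tap on the wedge with the held hammer (contact force between hammer and wedge above 0.1 N and contact force between the fingers and hammer above 2 N).
2. hammer drawn back 5 mm clear of the wedge (contact force between hammer and wedge below 0.1 N and y of hammer_face in the frame of wedge_butt above 0.005 m).
3. second tap (all of step 1).
4. hammer drawn back 5 mm clear again (all of step 2).
5. third tap (all of step 3).
6. after the third or a later tap, with the hammer drawn back, the wedge sits still and presses on the board with over 13 N (all of step 4 and contact force between wedge and lathe above 13 N and linear speed of wedge below 0.005 m/s), for 0.2 s.
At the end, for the whole second after the job is handed in: The wedge lies flat and still, clamping the board with over 13 N; the hammer lies flat, still and released on its side with its grip point on the tool mat (within 130 mm along the mat and 85 mm across it from its centre) (contact force between wedge and lathe above 13 N and linear speed of wedge below 0.005 m/s and angle between each of wedge_butt, hammer_grip's own z axis and vertical below 0.1 rad and height (world z) of wedge_butt below 0.02 m and height (world z) of hammer_grip below 0.022 m and x of hammer_grip in the frame of mat_top between -0.13 and 0.13 m and y of hammer_grip in the frame of mat_top between -0.085 and 0.085 m and linear speed of hammer below 0.01 m/s); the robot touches nothing.
It fails at once if a heavy blow: over 70 N between hammer and wedge (contact force between hammer and wedge above 70 N).
It fails at once if the gripper or arm pushes the wedge (over 1 N) (contact force between any of the fingers, the arm and wedge above 1 N).
It fails at once if the hammer or robot strikes the lathe or its board (over 2 N), or the lathe is tipped (contact force between any of hammer, the fingers, the arm and lathe above 2 N or angle between lathe_board's own z axis and vertical above 0.08 rad).
It fails at once if the hammer is dropped (falls loose faster than 0.7 m/s) (contact force between the fingers and hammer below 0.2 N and linear speed of hammer above 0.7 m/s).
It fails at once if spanner, turned knob, parts tray or screwdriver moved over 20 mm (distance of any of spanner_grip, cup_mid, parts_box_mid, screwdriver_grip from where it was at the start of the episode above 0.02 m).
It also fails if it takes over 48 s, if anything falls off the work surface, if the arm or the gripper's body presses on something with over 40 N, if the wrist force passes 120 N, or if a joint passes its speed limit or range.

## Working session

There is one attempt and no reset: what is moved stays moved. The work goes in short steps, Python scripts to look and compute and a tool call to move; the robot and the scene stay as the last step left them, time stands still between calls to the robot, and variables do not carry over. Pictures are saved under pics/ and viewed, at most 10 in all, crops included, and the job is handed in when it is done.

Besides the shell and the picture viewer there is one more tool, called as name([rows], argument=value, ...), one row to a line, values as JSON. jog_arm: Moves the arm, as the interface text tells. Its arguments: {"type":"object","properties":{"targets":{"type":"array","items":{"type":"array"}},"squeeze":{"type":"number"}},"required":["targets"]}

```bash
ls; mkdir -p pics; cat > h.py <<'E'
from plant import r
import cv2, numpy as np
def snap(name,f):
    c=r.read_camera(name); cv2.imwrite(f,c["frame"][:,:,::-1]); np.savez(f"cal_{name}.npz",**{k:c[k] for k in("fx","fy","cx","cy","world_to_cam")}); return c
def ray(name,u,v,z):
    c=np.load(f"cal_{name}.npz"); T=np.linalg.inv(c["world_to_cam"])
    d=T[:3,:3]@np.array([(u-c["cx"])/c["fx"],(v-c["cy"])/c["fy"],1]); o=T[:3,3]
    return o+d*(z-o[2])/d[2]
E
python3 - <<'E'
from h import *
for n in("top","scene"):
    c=snap(n,f"pics/{n}0.png"); print(n,c["fx"],np.linalg.inv(c["world_to_cam"]).round(3).tolist())
s=r.observe(); print({k:np.round(v,3).tolist() for k,v in s.items()})
E
```

```text
pics
top 525.4240732772123 [[0.005, -0.993, 0.121, 0.364], [-1.0, -0.005, -0.004, 0.038], [0.004, -0.121, -0.993, 1.422], [0.0, 0.0, 0.0, 1.0]]
scene 452.24953552186287 [[0.455, 0.669, -0.588, 1.265], [0.89, -0.333, 0.31, -0.353], [0.011, -0.665, -0.747, 1.01], [0.0, 0.0, 0.0, 1.0]]
{'time': 0.1, 'q': [-1.178, 0.69, -0.195, 1.566, 0.157, 0.902, -0.215], 'dq': [0.0, -0.001, -0.0, -0.001, -0.002, -0.0, -0.001], 'joint_efforts': [-0.002, -52.85, -1.271, -15.384, -0.053, 0.002, 0.0], 'ee_pos': [0.219, 0.585, 0.238], 'eef_rot': [-3.14, 0.0, 2.783], 'force': [-0.081, -0.449, 0.092], 'ft_torque': [-0.015, 0.013, 0.021], 'finger_force': 0.0, 'gripper_width': 1.0}
```

View pics/top0.png

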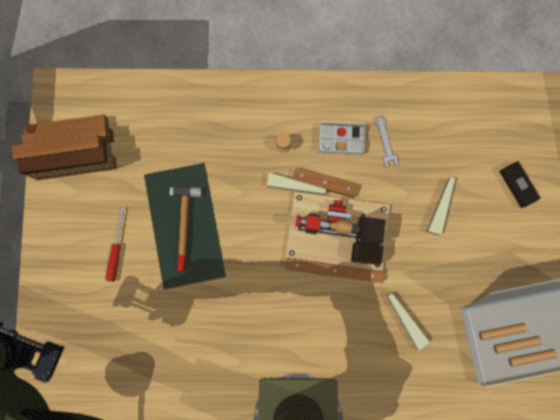

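View pics/scene0.png

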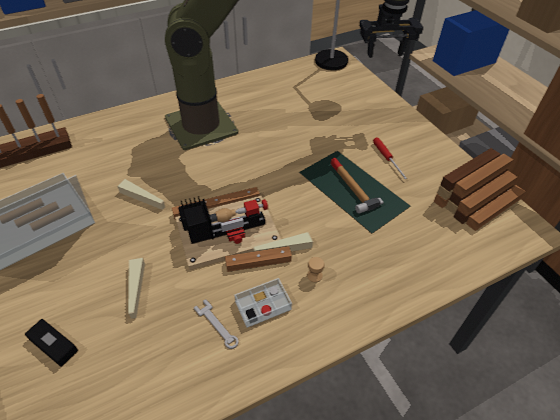

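Top view: the hammer is on the mat with its handle from (182,270) to the head at (185,191). The wedge's thick end is at (268,181), pointing left, and the lathe is at (340,230). I'll enlarge both areas.

```bash
python3 - <<'E'
import cv2,numpy as np
i=cv2.imread("pics/top0.png")
a=cv2.resize(i[150:300,130:330],None,fx=4,fy=4,interpolation=cv2.INTER_CUBIC)
cv2.imwrite("pics/crop0.png",a)
E
```

```text
(no output)
```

View pics/crop0.png

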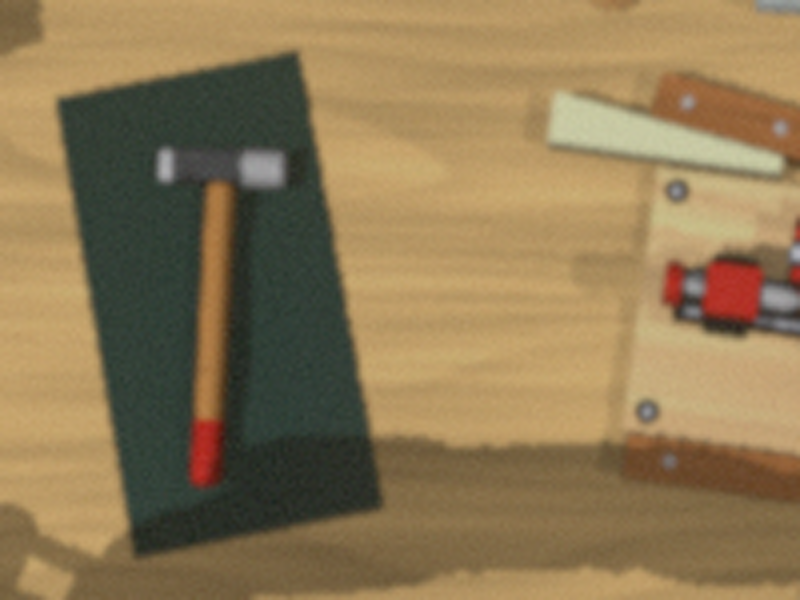

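```bash
python3 - <<'E'
from h import *
P=lambda x,y,z: ray("top",130+x/4-.4,150+y/4-.4,z)
e=P(206,485,.016);h=P(220,185,.02);hl=P(158,165,.016);hr=P(286,169,.016)
print("handle",e,h,"yaw",np.degrees(np.arctan2(*(h-e)[[1,0]])))
print("head",hl,hr,np.linalg.norm(hl-hr),"y-ax yaw",np.degrees(np.arctan2(*(hl-hr)[[1,0]]))-90)
a=P(556,92,.03);b=P(548,144,.03);c=P(783,175,.03);w=P(783,157,.03)
print("butt",a,b,(a+b)/2,np.linalg.norm(a-b)); d=b-c
print("wedge axis yaw-90",np.degrees(np.arctan2(d[1],d[0]))-90)
m=[P(*q,.003) for q in((60,100),(298,53),(381,506),(136,554))]
print("mat",np.mean(m,0),m[0]-m[3])
print("board",P(655,170,.018),P(627,430,.018))
for q in((283,141),(340,138),(386,140),(115,245)): print(ray("top",*q,.02))
s=r.observe();print(s["ee_pos"],s["eef_rot"])
from scipy.spatial.transform import Rotation as R
print(R.from_euler("xyz",s["eef_rot"]).as_matrix().round(3))
E
```

```text
handle [0.38044119 0.31236049 0.016     ] [0.58148378 0.30801186 0.02      ] yaw -1.2391358023424954
head [0.59556417 0.35109779 0.016     ] [0.59330207 0.26445811 0.016     ] 0.08666919719529202 y-ax yaw -1.4956142067752296
butt [0.64452581 0.08177709 0.03      ] [0.60898584 0.08682951 0.03      ] [0.62675583 0.0843033  0.03      ] 0.0358973058343817
wedge axis yaw-90 -7.296137931706852
mat [0.50510594 0.31010956 0.003     ] [0.30789574 0.06227946 0.        ]
board [0.59367034 0.01472464 0.018     ] [0.41820878 0.03280949 0.018     ]
[0.73462871 0.04351469 0.02      ]
[ 0.74397121 -0.11245073  0.02      ]
[ 0.73911067 -0.2383602   0.02      ]
[0.44800222 0.4895643  0.02      ]
[0.21928819 0.58468176 0.2379843 ] [-3.13998142e+00  6.90464759e-05  2.78284814e+00]
[[-0.936  0.351 -0.001]
 [ 0.351  0.936 -0.002]
 [-0.    -0.002 -1.   ]]
```

```bash
cat >> h.py <<'E'
from scipy.spatial.transform import Rotation as R
def go(x,y,z,yaw):  # yaw: angle of tool y from world y, deg; returns the jog
    s=r.observe(); M=R.from_euler("xyz",s["eef_rot"]).as_matrix()
    d=100*M.T@(np.array([x,y,z])-s["ee_pos"]); now=np.degrees(np.arctan2(-M[0,1],M[1,1]))
    print("t",round(s["time"],2),"now",np.round(s["ee_pos"],4),"yaw",round(now,2),"jog cm",d.round(2),"turn",round(-((yaw-now+90)%180-90),2))
E
python3 - <<'E'
from h import *
print(ray("scene",332,60,0), [ray("top",130+665/4,150+y/4,.07) for y in(260,283,325)])
go(.5515,.3088,.12,-1.4)
E
```

```text
[-0.168161    0.65127443  0.        ] [array([0.52513188, 0.00788428, 0.07      ]), array([0.51014683, 0.0078457 , 0.07      ]), array([0.4828859 , 0.00777553, 0.07      ])]
t 0.1 now [0.2193 0.5847 0.238 ] yaw -20.55 jog cm [-40.79 -14.15  11.82] turn -19.15
```

jog_arm([
  [[-4,-1.4,1.0],-3,1],
  [[-8,-2.8,2.0],-6,1],
  [[-12,-4.2,3.0],-9,1],
  [[-16,-5.6,4.0],-12,1],
  [[-20.5,-7.1,5.0],-15,1],
  [[-25,-8.6,6.0],-17,1],
  [[-29.5,-10.2,7.0],-19.2,1],
  [[-34,-11.8,8.0],-19.2,1],
], squeeze=60)

```text
time: 0.9
ee_pos: [0.4975, 0.3537, 0.158]
eef_rot: [-3.141, -0.001, 3.119]
force: [-1.0, 1.8, 0.4]
gripper_width: 0.999
finger_force: 0.0
```

```bash
python3 -c "
from h import *
go(.5515,.3088,.12,-1.4)"
```

```text
t 0.9 now [0.4975 0.3537 0.158 ] yaw -1.3 jog cm [-5.5  -4.37  3.79] turn 0.1
```

jog_arm([
  [[-1.5,-1.2,1],0,1],
  [[-3,-2.4,2],0,1],
  [[-4.5,-3.6,3],0,1],
  [[-5.5,-4.4,3.8],0,1],
  [[-5.5,-4.4,3.8],0,1],
  [[-5.5,-4.4,3.8],0,1],
  [[-5.5,-4.4,3.8],0,1],
  [[-5.5,-4.4,3.8],0,1],
])

```text
time: 1.7
ee_pos: [0.5496, 0.3116, 0.1214]
eef_rot: [3.14, 0.0, 3.12]
force: [-0.2, 0.4, 0.2]
gripper_width: 1.002
finger_force: 0.0
```

```bash
python3 - <<'E'
from h import *
c=snap("scene","pics/scene1.png")
i=cv2.imread("pics/scene1.png"); cv2.imwrite("pics/crop1.png",cv2.resize(i[100:250,290:430],None,fx=4,fy=4,interpolation=cv2.INTER_CUBIC))
go(.5515,.3088,.005,-1.4)
E
```

```text
t 1.75 now [0.5498 0.3112 0.1213] yaw -1.26 jog cm [-0.17 -0.25 11.63] turn 0.14
```

View pics/crop1.png

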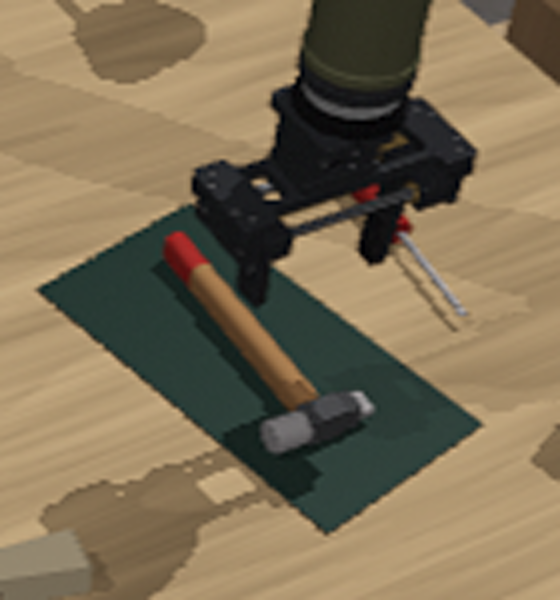

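Crop: the open fingers, at (258,290) and (375,245), straddle the handle behind the head at (315,420). I'll go down now.

jog_arm([
  [[-0.1,-0.2,3],0,1],
  [[-0.1,-0.2,6],0,1],
  [[-0.1,-0.2,9],0,1],
  [[-0.1,-0.2,10.5],0,1],
  [[-0.1,-0.2,11.2],0,1],
  [[-0.1,-0.2,11.5],0,1],
  [[-0.1,-0.2,11.5],0,1],
  [[-0.1,-0.2,11.5],0,1],
])

```text
time: 2.55
ee_pos: [0.552, 0.3086, 0.0069]
eef_rot: [3.14, 0.002, 3.118]
force: [0.2, 0.8, -0.5]
gripper_width: 0.999
finger_force: 0.0
```

```bash
python3 -c "
from h import *
go(.5515,.3088,.005,-1.4);print(r.observe()['force'])"
```

```text
t 2.55 now [0.552  0.3086 0.0069] yaw -1.36 jog cm [0.05 0.02 0.19] turn 0.04
[ 0.24585253  0.79069927 -0.47233277]
```

Close without moving.

jog_arm([
  [[0,0,0.1],0,0.4],
  [[0,0,0.1],0,0],
  [[0,0,0.1],0,-0.3],
  [[0,0,0.1],0,-0.6],
  [[0,0,0.1],0,-1],
  [[0,0,0.1],0,-1],
  [[0,0,0.1],0,-1],
  [[0,0,0.1],0,-1],
], squeeze=60)

```text
time: 3.35
ee_pos: [0.5513, 0.3081, 0.0047]
eef_rot: [3.142, 0.0, 3.118]
force: [-0.3, -0.8, -0.6]
gripper_width: 0.294
finger_force: 0.0
```

```bash
python3 -c "
from h import *
go(.5515,.3088,.06,-1.4)"
```

```text
t 3.35 now [0.5513 0.3081 0.0047] yaw -1.36 jog cm [-0.02  0.07 -5.53] turn 0.04
```

jog_arm([
  [[0,0,0.1],0,-1],
  [[0,0,0.1],0,-1],
  [[0,0,0.1],0,-1],
  [[0,0,0.1],0,-1],
  [[0,0,-0.5],0,-1],
  [[0,0,-1.5],0,-1],
  [[0,0,-2.5],0,-1],
  [[0,0,-3.5],0,-1],
])

```text
time: 4.15
ee_pos: [0.5514, 0.3081, 0.0408]
eef_rot: [3.141, 0.0, 3.118]
force: [0.7, 0.0, -3.7]
gripper_width: 0.198
finger_force: 60.0
```

```bash
python3 -c "
from h import *
go(.58,.18,.06,-7)"
```

```text
t 4.15 now [0.5514 0.3081 0.0408] yaw -1.36 jog cm [ -3.17 -12.74  -1.92] turn 5.64
```

```bash
python3 -c "
from h import *
go(.5926,.165,.0065,-6)"
```

```text
t 4.15 now [0.5514 0.3081 0.0408] yaw -1.36 jog cm [ -4.46 -14.21   3.43] turn 4.64
```

jog_arm([
  [[-1,-3,-0.5],1,-1],
  [[-2,-6,-0.5],2,-1],
  [[-3,-9,0],3,-1],
  [[-4,-12,0],4,-1],
  [[-4.5,-14.2,0.5],4.6,-1],
  [[-4.5,-14.2,1.5],4.6,-1],
  [[-4.5,-14.2,2.5],4.6,-1],
  [[-4.5,-14.2,3.3],4.6,-1],
])

```text
time: 4.95
ee_pos: [0.5923, 0.1671, 0.0062]
eef_rot: [3.14, -0.001, 3.04]
force: [0.3, 0.2, -3.1]
gripper_width: 0.199
finger_force: 60.0
```

```bash
python3 - <<'E'
from h import *
snap("top","pics/top2.png");snap("scene","pics/scene2.png")
i=cv2.imread("pics/top2.png")[155:255,200:350]; j=cv2.imread("pics/scene2.png")[170:290,170:370]
a=cv2.resize(i,None,fx=4,fy=4,interpolation=cv2.INTER_CUBIC);b=cv2.resize(j,(600,360),interpolation=cv2.INTER_CUBIC)
cv2.imwrite("pics/crop2.png",np.vstack([a,b])[:,:][:600] if False else cv2.resize(np.vstack([a,b]),(473,600)))
cv2.imwrite("pics/crop2a.png",a)
go(.5926,.165,.0065,-6)
E
```

```text
t 5.05 now [0.5915 0.1668 0.0055] yaw -5.81 jog cm [-0.13 -0.17 -0.1 ] turn 0.19
```

View pics/crop2a.png

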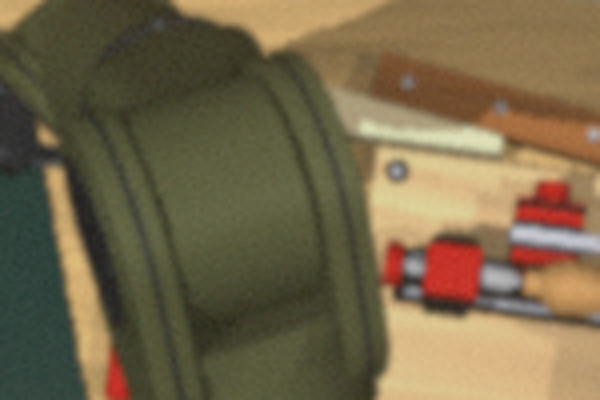

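The top view is blocked by the arm; only the wedge's thin end shows, around (430,135). I'll check the scene view.

```bash
python3 - <<'E'
import cv2
j=cv2.imread("pics/scene2.png")[165:285,190:350]
cv2.imwrite("pics/crop2b.png",cv2.resize(j,(800,600),interpolation=cv2.INTER_CUBIC))
E
```

```text
(no output)
```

View pics/crop2b.png

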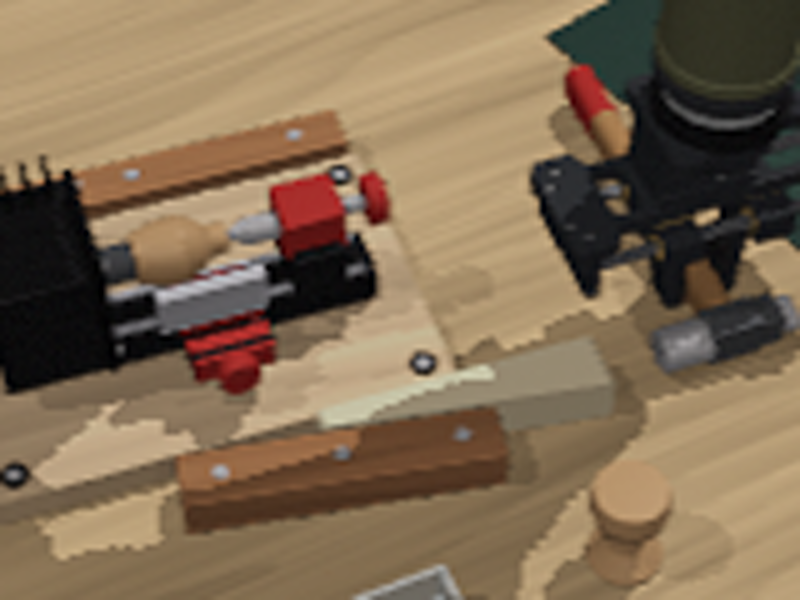

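```bash
python3 - <<'E'
from h import *
P=lambda x,y,z: ray("scene",190+x/5-.4,165+y/5-.4,z).round(4)
print(P(587,337,.03),P(612,377,.03),P(612,412,0)); print("face top/bot",P(657,332,.029),P(665,370,.004), P(660,350,.016))
go(.5926,.165,.0065,-6)
E
```

```text
[0.6116 0.0854 0.03  ] [0.642  0.0838 0.03  ] [0.6441 0.085  0.    ]
face top/bot [0.6252 0.1224 0.029 ] [0.6345 0.1245 0.004 ] [0.6286 0.1236 0.016 ]
t 5.05 now [0.5915 0.1668 0.0055] yaw -5.81 jog cm [-0.13 -0.17 -0.1 ] turn 0.19
```

Hammer and wedge line up: the face is at about (.630,.121), the butt at (.627,.084), and the tool's −y runs along the wedge. First light tap, about 4 mm past contact.

jog_arm([
  [[0,-1,-0.1],0,-1],
  [[0,-2,-0.1],0,-1],
  [[0,-2.8,-0.1],0,-1],
  [[0,-3.2,-0.1],0,-1],
  [[0,-3.6,-0.1],0,-1],
  [[0,-4.0,-0.1],0,-1],
  [[0,-4.2,-0.1],0,-1],
  [[0,-4.2,-0.1],0,-1],
])

```text
time: 5.85
ee_pos: [0.5885, 0.1229, 0.0077]
eef_rot: [-3.141, -0.0, 3.037]
force: [0.0, -1.0, -2.4]
gripper_width: 0.197
finger_force: 60.0
```

jog_arm([
  [[0,0.5,0],0,-1],
  [[0,1.0,0],0,-1],
  [[0,1.5,0],0,-1],
  [[0,1.5,0],0,-1],
  [[0,1.5,0],0,-1],
  [[0,1.5,0],0,-1],
  [[0,1.5,0],0,-1],
  [[0,1.5,0],0,-1],
])

```text
time: 6.65
ee_pos: [0.5901, 0.1379, 0.0077]
eef_rot: [-3.141, -0.0, 3.037]
force: [-0.7, -1.0, -3.1]
gripper_width: 0.199
finger_force: 60.0
```

```bash
python3 - <<'E'
from h import *
snap("scene","pics/scene3.png")
j=cv2.imread("pics/scene3.png")[165:285,190:350]
cv2.imwrite("pics/crop3.png",cv2.resize(j,(800,600),interpolation=cv2.INTER_CUBIC))
go(.5926,.165,.0065,-6); print(r.observe()["force"])
E
```

```text
t 6.7 now [0.5901 0.138  0.0077] yaw -5.97 jog cm [0.03 2.71 0.12] turn 0.03
[ 0.30709406  0.56445922 -2.48675629]
```

View pics/crop3.png

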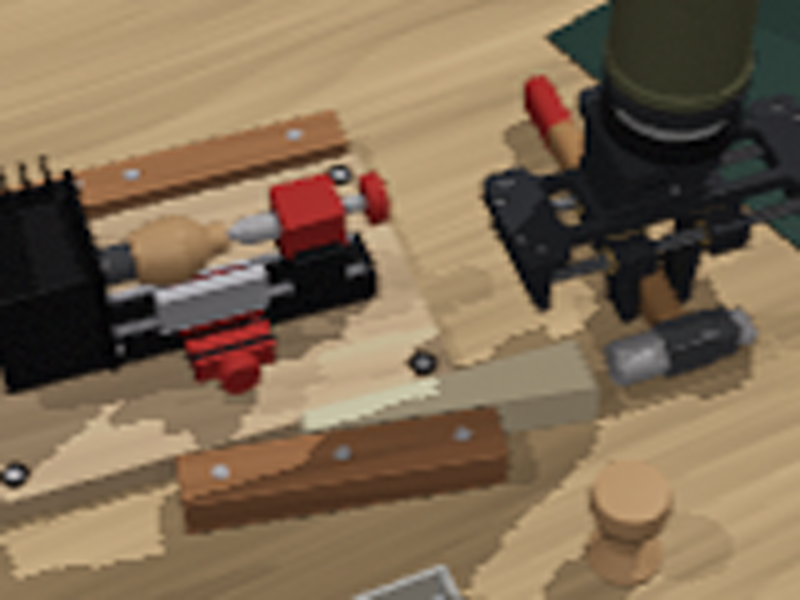

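The wedge advanced about 7 mm: the butt corner went from (612,378) to (597,378). The hammer face at (615,360) is clear of it. Second tap.

jog_arm([
  [[0,-0.5,0],0,-1],
  [[0,-1.0,0],0,-1],
  [[0,-1.4,0],0,-1],
  [[0,-1.7,0],0,-1],
  [[0,-2.0,0],0,-1],
  [[0,-2.2,0],0,-1],
  [[0,-2.2,0],0,-1],
  [[0,-2.2,0],0,-1],
])

```text
time: 7.5
ee_pos: [0.5878, 0.1163, 0.0077]
eef_rot: [3.141, 0.0, 3.038]
force: [0.3, -0.5, -2.0]
gripper_width: 0.2
finger_force: 60.0
```

jog_arm([
  [[0,0.5,0],0,-1],
  [[0,1.0,0],0,-1],
  [[0,1.2,0],0,-1],
  [[0,1.2,0],0,-1],
  [[0,1.2,0],0,-1],
  [[0,1.2,0],0,-1],
  [[0,1.2,0],0,-1],
  [[0,1.2,0],0,-1],
])

```text
time: 8.3
ee_pos: [0.5891, 0.128, 0.0077]
eef_rot: [-3.142, 0.0, 3.037]
force: [-0.6, -0.9, -2.4]
gripper_width: 0.201
finger_force: 60.0
```

jog_arm([
  [[0,-0.5,0],0,-1],
  [[0,-0.9,0],0,-1],
  [[0,-1.2,0],0,-1],
  [[0,-1.4,0],0,-1],
  [[0,-1.6,0],0,-1],
  [[0,-1.7,0],0,-1],
  [[0,-1.7,0],0,-1],
  [[0,-1.7,0],0,-1],
])

```text
time: 9.1
ee_pos: [0.5873, 0.1113, 0.0077]
eef_rot: [-3.142, 0.0, 3.038]
force: [-0.7, -0.3, -2.3]
gripper_width: 0.202
finger_force: 60.0
```

```bash
python3 - <<'E'
from h import *
print(r.observe()["force"],r.observe()["ft_torque"])
E
```

```text
[-0.74888544 -0.3100864  -2.34503067] [ 0.07360848  0.051806   -0.00265348]
```

Three contacts are made and the wedge is still loose. I'll keep advancing gently and watch the force.

jog_arm([
  [[0,-0.1,0],0,-1],
  [[0,-0.2,0],0,-1],
  [[0,-0.3,0],0,-1],
  [[0,-0.4,0],0,-1],
  [[0,-0.5,0],0,-1],
  [[0,-0.6,0],0,-1],
  [[0,-0.7,0],0,-1],
  [[0,-0.7,0],0,-1],
])

```text
time: 9.9
ee_pos: [0.5865, 0.104, 0.0077]
eef_rot: [-3.141, -0.0, 3.037]
force: [1.1, 0.1, -2.3]
gripper_width: 0.196
finger_force: 60.0
```

jog_arm([
  [[0,-0.1,0],0,-1],
  [[0,-0.2,0],0,-1],
  [[0,-0.3,0],0,-1],
  [[0,-0.4,0],0,-1],
  [[0,-0.5,0],0,-1],
  [[0,-0.6,0],0,-1],
  [[0,-0.7,0],0,-1],
  [[0,-0.7,0],0,-1],
])

```text
time: 10.7
ee_pos: [0.5858, 0.0971, 0.0077]
eef_rot: [-3.141, -0.0, 3.037]
force: [-0.5, -0.6, -3.0]
gripper_width: 0.203
finger_force: 60.0
```

```bash
python3 - <<'E'
from h import *
snap("scene","pics/scene4.png")
j=cv2.imread("pics/scene4.png")[165:285,190:350]
cv2.imwrite("pics/crop4.png",cv2.resize(j,(800,600),interpolation=cv2.INTER_CUBIC))
E
```

```text
(no output)
```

View pics/crop4.png

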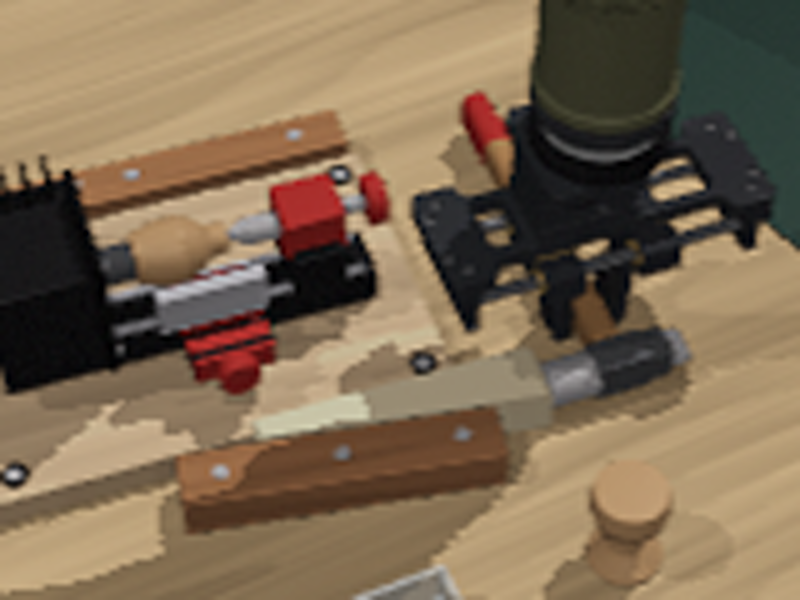

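The hammer face sits square on the butt at (548,380), and the gripper body's corner at (415,200) is near the tailstock handwheel at (387,200). I'll work out that clearance.

```bash
python3 - <<'E'
from h import *
P=lambda x,y,z: ray("scene",190+x/5-.4,165+y/5-.4,z).round(4)
for z in(.07,.09,.12): print(z,"body far",P(415,200,z),"near top",P(437,258,z),"near bot",P(470,325,z),"wheel",P(387,200,z),P(375,225,z))
s=np.load("cal_top.npz")
for q in((383,262),(400,250),(392,285)): print("wheel top",[ray("top",200+q[0]/4-.4,155+q[1]/4-.4,z).round(4) for z in(.05,.07,.09)])
E
```

```text
0.07 body far [0.51   0.0297 0.07  ] near top [0.5535 0.0213 0.07  ] near bot [0.6032 0.0156 0.07  ] wheel [0.503  0.0157 0.07  ] [0.5168 0.0015 0.07  ]
0.09 body far [0.5261 0.0215 0.09  ] near top [0.5687 0.0133 0.09  ] near bot [0.6173 0.0078 0.09  ] wheel [0.5192 0.0078 0.09  ] [ 0.5327 -0.0061  0.09  ]
0.12 body far [0.5502 0.0093 0.12  ] near top [0.5914 0.0013 0.12  ] near bot [ 0.6384 -0.004   0.12  ] wheel [ 0.5436 -0.004   0.12  ] [ 0.5566 -0.0174  0.12  ]
wheel top [array([0.514 , 0.0098, 0.05  ]), array([0.5118, 0.0102, 0.07  ]), array([0.5096, 0.0106, 0.09  ])]
wheel top [array([ 0.522 , -0.0014,  0.05  ]), array([ 0.5197, -0.0008,  0.07  ]), array([ 5.174e-01, -2.000e-04,  9.000e-02])]
wheel top [array([0.4989, 0.0038, 0.05  ]), array([0.4969, 0.0043, 0.07  ]), array([0.4949, 0.0048, 0.09  ])]
```

There is about 12 mm of sideways clearance and at most 13 mm of travel left, so I'll continue.

jog_arm([
  [[0,-0.1,0],0,-1],
  [[0,-0.2,0],0,-1],
  [[0,-0.3,0],0,-1],
  [[0,-0.4,0],0,-1],
  [[0,-0.4,0],0,-1],
  [[0,-0.4,0],0,-1],
  [[0,-0.4,0],0,-1],
  [[0,-0.4,0],0,-1],
])

```text
time: 11.55
ee_pos: [0.5854, 0.0944, 0.0077]
eef_rot: [3.14, 0.0, 3.038]
force: [-1.9, 4.9, -2.9]
gripper_width: 0.197
finger_force: 60.0
```

jog_arm([
  [[0,-0.1,0],0,-1],
  [[0,-0.2,0],0,-1],
  [[0,-0.3,0],0,-1],
  [[0,-0.4,0],0,-1],
  [[0,-0.4,0],0,-1],
  [[0,-0.4,0],0,-1],
  [[0,-0.4,0],0,-1],
  [[0,-0.4,0],0,-1],
])

```text
time: 12.35
ee_pos: [0.5847, 0.0921, 0.0078]
eef_rot: [3.138, -0.0, 3.04]
force: [-2.1, 7.1, -2.0]
gripper_width: 0.203
finger_force: 60.0
```

jog_arm([
  [[0,-0.1,0],0,-1],
  [[0,-0.2,0],0,-1],
  [[0,-0.3,0],0,-1],
  [[0,-0.4,0],0,-1],
  [[0,-0.4,0],0,-1],
  [[0,-0.4,0],0,-1],
  [[0,-0.4,0],0,-1],
  [[0,-0.4,0],0,-1],
])

```text
time: 13.15
ee_pos: [0.584, 0.0882, 0.0077]
eef_rot: [3.138, -0.001, 3.04]
force: [-1.2, 6.7, -1.7]
gripper_width: 0.203
finger_force: 60.0
```

jog_arm([
  [[0,-0.1,0],0,-1],
  [[0,-0.2,0],0,-1],
  [[0,-0.3,0],0,-1],
  [[0,-0.4,0],0,-1],
  [[0,-0.4,0],0,-1],
  [[0,-0.4,0],0,-1],
  [[0,-0.4,0],0,-1],
  [[0,-0.4,0],0,-1],
])

```text
time: 13.95
ee_pos: [0.5838, 0.0863, 0.0079]
eef_rot: [3.135, -0.0, 3.041]
force: [-2.4, 9.8, -2.6]
gripper_width: 0.201
finger_force: 60.0
```

jog_arm([
  [[0,-0.1,0],0,-1],
  [[0,-0.2,0],0,-1],
  [[0,-0.3,0],0,-1],
  [[0,-0.3,0],0,-1],
  [[0,-0.3,0],0,-1],
  [[0,-0.3,0],0,-1],
  [[0,-0.3,0],0,-1],
  [[0,-0.3,0],0,-1],
])

```text
time: 14.75
ee_pos: [0.5836, 0.0861, 0.008]
eef_rot: [3.132, 0.0, 3.044]
force: [-2.2, 14.3, -3.4]
gripper_width: 0.201
finger_force: 60.1
```

It has stopped dead. I'll bring it up to about 22 N.

jog_arm([
  [[0,-0.1,0],0,-1],
  [[0,-0.2,0],0,-1],
  [[0,-0.3,0],0,-1],
  [[0,-0.4,0],0,-1],
  [[0,-0.5,0],0,-1],
  [[0,-0.5,0],0,-1],
  [[0,-0.5,0],0,-1],
  [[0,-0.5,0],0,-1],
])

```text
time: 15.55
ee_pos: [0.5832, 0.0858, 0.0082]
eef_rot: [3.125, 0.001, 3.048]
force: [-2.9, 21.0, -3.5]
gripper_width: 0.201
finger_force: 60.2
```

jog_arm([
  [[0,0.5,0],0,-1],
  [[0,1.0,0],0,-1],
  [[0,1.5,0],0,-1],
  [[0,2.0,0],0,-1],
  [[0,2.5,0],0,-1],
  [[0,2.5,0],0,-1],
  [[0,2.5,0],0,-1],
  [[0,2.5,0],0,-1],
])

```text
time: 16.35
ee_pos: [0.5859, 0.0977, 0.0077]
eef_rot: [-3.141, -0.0, 3.037]
force: [0.2, -0.2, -2.8]
gripper_width: 0.198
finger_force: 60.0
```

jog_arm([
  [[0,-0.4,0],0,-1],
  [[0,-0.8,0],0,-1],
  [[0,-1.2,0],0,-1],
  [[0,-1.6,0],0,-1],
  [[0,-2.0,0],0,-1],
  [[0,-2.4,0],0,-1],
  [[0,-2.6,0],0,-1],
  [[0,-2.6,0],0,-1],
])

```text
time: 17.15
ee_pos: [0.5838, 0.0857, 0.0084]
eef_rot: [3.123, 0.003, 3.048]
force: [-1.6, 19.4, -3.2]
gripper_width: 0.199
finger_force: 60.2
```

jog_arm([
  [[0,0.5,0],0,-1],
  [[0,1.0,0],0,-1],
  [[0,1.5,0],0,-1],
  [[0,2.0,0],0,-1],
  [[0,3,0],0,-1],
  [[0,4,0],0,-1],
  [[0,4,0],0,-1],
  [[0,4,0],0,-1],
])

```text
time: 17.95
ee_pos: [0.5873, 0.1126, 0.0077]
eef_rot: [-3.141, -0.0, 3.038]
force: [-0.6, 0.1, -1.9]
gripper_width: 0.199
finger_force: 60.0
```

```bash
python3 - <<'E'
from h import *
snap("scene","pics/scene5.png")
j=cv2.imread("pics/scene5.png")[155:275,190:350]
cv2.imwrite("pics/crop5.png",cv2.resize(j,(800,600),interpolation=cv2.INTER_CUBIC))
go(.5515,.3081,.04,-1.4)
E
```

```text
t 18.0 now [0.5873 0.1119 0.0077] yaw -5.96 jog cm [ 5.6  19.14 -3.25] turn -4.56
```

View pics/crop5.png

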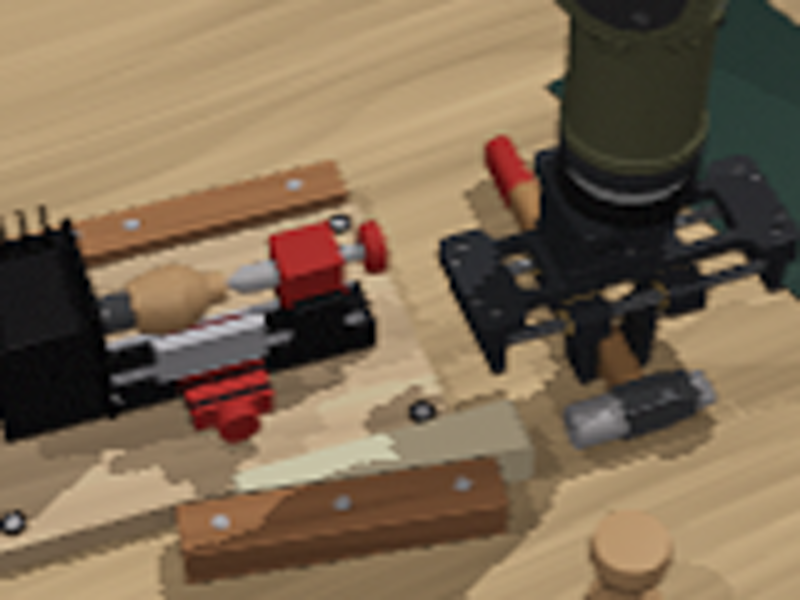

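The wedge is driven home, with the butt at (525,440), and the hammer is drawn well clear of it. I'll carry the hammer back to its original place on the mat.

jog_arm([
  [[0,1,-1.5],0,-1],
  [[0.5,3,-3.2],-1,-1],
  [[1.5,6,-3.5],-2,-1],
  [[2.5,9,-3.5],-3,-1],
  [[3.5,12,-3.5],-4,-1],
  [[4.5,15,-3.5],-4.6,-1],
  [[5.3,18,-3.5],-4.6,-1],
  [[5.6,19.1,-3.5],-4.6,-1],
])

```text
time: 18.8
ee_pos: [0.5501, 0.3124, 0.043]
eef_rot: [3.138, -0.0, 3.122]
force: [-0.4, 0.0, -3.5]
gripper_width: 0.197
finger_force: 60.0
```

```bash
python3 -c "
from h import *
go(.5515,.3081,.0050,-1.4)"
```

```text
t 18.8 now [0.5501 0.3124 0.043 ] yaw -1.13 jog cm [-0.15 -0.44  3.79] turn 0.27
```

jog_arm([
  [[0,0,1],0,-1],
  [[0,0,2],0,-1],
  [[0,0,2.8],0,-1],
  [[0,0,3.3],0,-1],
  [[0,0,3.6],0,-1],
  [[0,0,3.8],0,-1],
  [[0,0,3.8],0,-1],
  [[0,0,3.8],0,-1],
])

```text
time: 19.6
ee_pos: [0.5517, 0.3082, 0.005]
eef_rot: [3.141, 0.0, 3.118]
force: [0.2, -0.4, -2.9]
gripper_width: 0.196
finger_force: 60.0
```

jog_arm([
  [[0,0,0.05],0,-1],
  [[0,0,0.1],0,-1],
  [[0,0,0.1],0,-1],
  [[0,0,0.1],0,-1],
  [[0,0,0.1],0,-0.6],
  [[0,0,0.1],0,-0.4],
  [[0,0,0.1],0,-0.2],
  [[0,0,0.1],0,0],
], squeeze=20)

```text
time: 20.4
ee_pos: [0.5518, 0.3083, 0.004]
eef_rot: [3.141, 0.001, 3.118]
force: [-0.0, 0.4, 0.3]
gripper_width: 0.451
finger_force: 0.0
```

jog_arm([
  [[0,0,0],0,0.5],
  [[0,0,0],0,1],
  [[0,0,0],0,1],
  [[0,0,-1],0,1],
  [[0,0,-4],0,1],
  [[0,0,-8],0,1],
  [[0,0,-12],0,1],
  [[0,0,-16],0,1],
])

```text
time: 21.2
ee_pos: [0.5514, 0.3079, 0.166]
eef_rot: [3.141, 0.0, 3.118]
force: [0.6, 1.1, 0.5]
gripper_width: 1.002
finger_force: 0.0
```

jog_arm([
  [[2,5,0],0,1],
  [[4,10,0],0,1],
  [[6,13,0],0,1],
  [[6,16,0],0,1],
  [[6,16,0],0,1],
  [[6,16,0],0,1],
  [[6,16,0],0,1],
  [[6,16,0],0,1],
])

```text
time: 22.0
ee_pos: [0.4965, 0.4674, 0.1639]
eef_rot: [-3.14, 0.001, 3.115]
force: [0.6, 0.4, -1.1]
gripper_width: 0.996
finger_force: 0.0
```

```bash
python3 - <<'E'
from h import *
snap("scene","pics/scene6.png")
j=cv2.imread("pics/scene6.png")[120:300,180:420]
cv2.imwrite("pics/crop6.png",cv2.resize(j,(800,600),interpolation=cv2.INTER_CUBIC))
E
```

```text
(no output)
```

View pics/crop6.png

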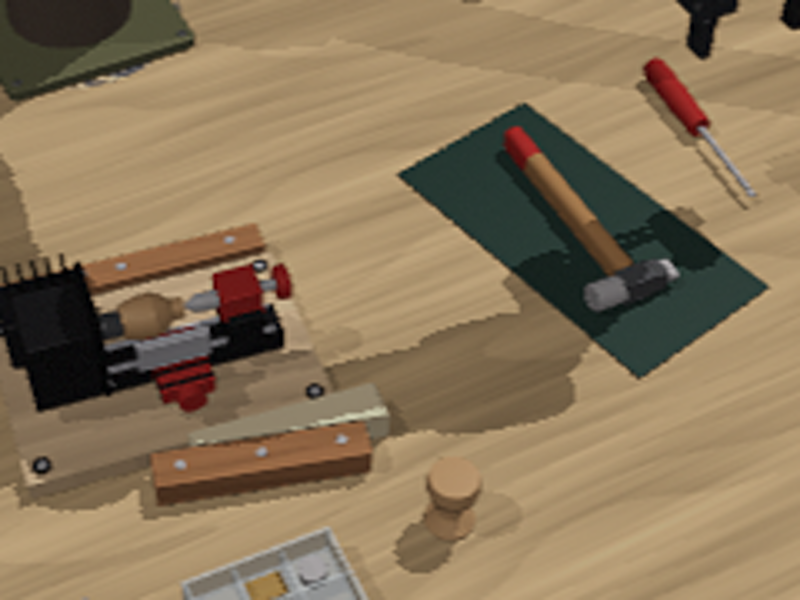

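The hammer lies flat on the mat, head at (630,285). The wedge is tight with its butt at (385,410), and the knob, tray and screwdriver look undisturbed. Handing in.

```bash
python3 -c "
from h import *
print(r.job_done())"
```

```text
the job is handed in; nothing more can be done
None
```

I tapped the wedge in with four light taps until it stopped dead (about 21 N at the wrist), laid the hammer flat on the mat and handed the job in at about 22 s; no verdict was returned.

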